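Swab the seal channel of a hatch plate

TASK

The seal channel of the hatch plate must be swabbed. Clear the vial and the coverslip box off the plate and stand them flat and upright on the table, then take the cranked probe from its rest and run its ball tip, lightly and slowly (a few centimetres a second), down in the channel from the end of the short leg right round to the end of the long leg. Then lay the probe back in both saddles of its rest, either way round, and leave everything else where it is.

Things in the scene. Friction and masses are not known exactly. Their poses are not given: they have to be found in the camera images.
- plate: Fixed flat hatch plate, light metal top on dark base, 150 (x) x 170 (y) x 24 mm. Origin: centre of underside, z up. In its face (24 mm up) a J-shaped channel 14 mm wide, 8 mm deep, dark floor, square corners, ends closed 7 mm past the end points: short leg at y=+50 mm (x 0 to 45), cross leg at x=45 mm, long leg at y=-50 mm (x 45 to -50).
- rest: Fixed grey rest: base 120 (x) x 60 (y) x 10 mm, two upright saddles 8 mm thick at x=-34 and +34 mm (60 mm free between them), their floors 60 mm above the table, cheek tops 76 mm; each 15 mm wide at its floor, about 26 mm at its flared mouth. Origin: centre of underside.
- rest_seat (a point): Where the centre of the probe's handle lies when it is in both saddles: 66.5 mm above the origin of the rest. x runs along the saddles.
- probe: Sampling probe: white square handle 90 x 13 x 13 mm with a ribbed middle, and a thin steel neck that goes on ahead (+x) and is cranked straight down. Origin at the centre of the handle, x along it towards the neck, z up. It starts lying in the rest, neck along the rest's +x. 50 g.
- probe_tip (a point): Centre of the probe's ball tip (ball diameter 6 mm): 72 mm ahead of the handle's centre and 45 mm below it.
- vial: Closed white-capped glass vial, 29 mm across, 59 mm high, standing on the plate across the channel. Origin at the centre of its underside.
- coverslips: Small flat box of coverslips, 30 x 30 x 10 mm, lying on the plate across the channel. Origin at the centre of its underside.
- dropper_a: Bystander: dropper bottle with a pointed red cap, 37 mm across, 98 mm high, standing beside the plate. Origin at the centre of its underside.
- dropper_b: Bystander: dropper bottle with a pointed black cap, 37 mm across, 98 mm high, standing beside the plate. Origin at the centre of its underside.
- dish: Bystander: petri dish, 62 mm across, 14 mm high, beside the plate. Origin at the centre of its underside.
- dropper_c: Bystander: dropper bottle with a pointed blue cap, 37 mm across, 98 mm high, standing beside the plate. Origin at the centre of its underside.
- marker: Bystander: marker pen 16 x 134 x 18 mm (long along its y), lying beside the rest. Origin at the centre of its underside.
- tweezers: Bystander: tweezers 14 x 118 x 7 mm (long along their y), lying beside the rest. Origin at the centre of their underside.
- ch0 (a point): Point 0 of 0 to 8 on the middle line of the channel (end of the short leg, the start), 4.5 mm above the channel floor and 3.5 mm below the face: where the centre of the ball tip passes. 22 to 33 mm to the next.
- ch1 (a point): Point 1 of 0 to 8 on the middle line of the channel, 4.5 mm above the channel floor and 3.5 mm below the face: where the centre of the ball tip passes. 22 to 33 mm to the next.
- ch2 (a point): Point 2 of 0 to 8 on the middle line of the channel (corner of short and cross leg), 4.5 mm above the channel floor and 3.5 mm below the face: where the centre of the ball tip passes. 22 to 33 mm to the next.
- ch3 (a point): Point 3 of 0 to 8 on the middle line of the channel, 4.5 mm above the channel floor and 3.5 mm below the face: where the centre of the ball tip passes. 22 to 33 mm to the next.
- ch4 (a point): Point 4 of 0 to 8 on the middle line of the channel, 4.5 mm above the channel floor and 3.5 mm below the face: where the centre of the ball tip passes. 22 to 33 mm to the next.
- ch5 (a point): Point 5 of 0 to 8 on the middle line of the channel (corner of cross and long leg), 4.5 mm above the channel floor and 3.5 mm below the face: where the centre of the ball tip passes. 22 to 33 mm to the next.
- ch6 (a point): Point 6 of 0 to 8 on the middle line of the channel, 4.5 mm above the channel floor and 3.5 mm below the face: where the centre of the ball tip passes. 22 to 33 mm to the next.
- ch7 (a point): Point 7 of 0 to 8 on the middle line of the channel, 4.5 mm above the channel floor and 3.5 mm below the face: where the centre of the ball tip passes. 22 to 33 mm to the next.
- ch8 (a point): Point 8 of 0 to 8 on the middle line of the channel (end of the long leg), 4.5 mm above the channel floor and 3.5 mm below the face: where the centre of the ball tip passes. 22 to 33 mm to the next.

How it is judged:
On the way, in this order (a step that is already met when the one before it is completed fails the run):
1. the vial and the coverslip box stand upright and flat on the table, off the plate (height (world z) of vial between -0.01 and 0.006 m and angle between each of vial, coverslips's own z axis and vertical below 0.15 rad and height (world z) of coverslips between -0.01 and 0.006 m and linear speed of each of vial, coverslips below 0.03 m/s), for 0.2 s.
2. the ball tip, sunk in the channel (its centre below the plate's face), passes slowly (a few cm/s) within 7 mm of channel point 0 (horizontal distance between probe_tip and ch0 below 0.007 m and z of probe_tip in the frame of plate below 0.0235 m), for 0.15 s.
3. the ball tip, sunk in the channel (its centre below the plate's face), passes slowly (a few cm/s) within 7 mm of channel point 1 (horizontal distance between probe_tip and ch1 below 0.007 m and z of probe_tip in the frame of plate below 0.0235 m), for 0.15 s.
4. the ball tip, sunk in the channel (its centre below the plate's face), passes slowly (a few cm/s) within 7 mm of channel point 2 (horizontal distance between probe_tip and ch2 below 0.007 m and z of probe_tip in the frame of plate below 0.0235 m), for 0.15 s.
5. the ball tip, sunk in the channel (its centre below the plate's face), passes slowly (a few cm/s) within 7 mm of channel point 3 (horizontal distance between probe_tip and ch3 below 0.007 m and z of probe_tip in the frame of plate below 0.0235 m), for 0.15 s.
6. the ball tip, sunk in the channel (its centre below the plate's face), passes slowly (a few cm/s) within 7 mm of channel point 4 (horizontal distance between probe_tip and ch4 below 0.007 m and z of probe_tip in the frame of plate below 0.0235 m), for 0.15 s.
7. the ball tip, sunk in the channel (its centre below the plate's face), passes slowly (a few cm/s) within 7 mm of channel point 5 (horizontal distance between probe_tip and ch5 below 0.007 m and z of probe_tip in the frame of plate below 0.0235 m), for 0.15 s.
8. the ball tip, sunk in the channel (its centre below the plate's face), passes slowly (a few cm/s) within 7 mm of channel point 6 (horizontal distance between probe_tip and ch6 below 0.007 m and z of probe_tip in the frame of plate below 0.0235 m), for 0.15 s.
9. the ball tip, sunk in the channel (its centre below the plate's face), passes slowly (a few cm/s) within 7 mm of channel point 7 (horizontal distance between probe_tip and ch7 below 0.007 m and z of probe_tip in the frame of plate below 0.0235 m), for 0.15 s.
10. the ball tip, sunk in the channel (its centre below the plate's face), passes slowly (a few cm/s) within 7 mm of channel point 8 (horizontal distance between probe_tip and ch8 below 0.007 m and z of probe_tip in the frame of plate below 0.0235 m), for 0.15 s.
At the end, for the whole second after the job is handed in: Vial and coverslip box on the table itself (underside within 6 mm, tilt under 0.15 rad); probe still in both saddles: handle centre within 14 mm of the seat point and at most 4 mm above it, tilt under 0.12 rad, in line with the rest within 0.15 rad, either way round (all of step 1 and distance between probe and rest_seat below 0.014 m and z of probe in the frame of rest_seat below 0.004 m and angle between probe's own z axis and vertical below 0.12 rad and angle between the x axis of probe and the x axis of rest, either way round below 0.15 rad and linear speed of probe below 0.03 m/s); the robot touches nothing.
It fails at once if the probe is pressed on the plate with more than 35 N (contact force between probe and plate above 35 N).
It fails at once if a bystander is moved more than 3 cm or a dropper bottle is knocked over (distance of any of dropper_a, dropper_b, dropper_c, dish, marker, tweezers from where it was at the start of the episode above 0.03 m or angle between any of dropper_a, dropper_b, dropper_c's own z axis and vertical above 0.5 rad).
It also fails if it takes over 72 s, if anything falls off the work surface, if the arm or the gripper's body presses on something with over 40 N, if the wrist force passes 120 N, or if a joint passes its speed limit or range.

ROBOT

A 7-joint arm with a two-finger parallel gripper is mounted at the origin on a cart in front of the work surface, level with it; the furniture and walls round the work are solid. World frame = base frame: x ahead of the robot, y to its left, z up, the work surface at z = 0. Lengths are in m, angles in rad, forces in N, time in s.
With the tool pointing down it reaches from about 0.425 to 0.925 m from the base axis. Payload 6.8 kg.
Tool frame: the origin (TCP) lies at the very end of the fingers, on their centre line; the grasp point (between the pads) lies 19 mm behind it; z points along the fingers, y is the line along which they close (so a half turn about z gives the same grasp; the last joint's range is limited). The gripper opens to 85 mm and grips with 20 to 120 N. Pads are 22 mm wide; open, the fingers measure 114 mm over their backs; the gripper's body (76 mm by 85 mm) begins 54 mm behind the grasp point. The pads swing forward as they close: fully open they stand 13 mm farther back than shut.
Start: joints at [1.143, 0.477, 0.022, 1.555, -0.011, 1.109, -0.083], TCP at [0.212, -0.641, 0.231] pointing down, gripper open.
Joint ranges: [-2.96, 2.96], [-0.34, 2.1], [-1.41, 1.46], [0.24, 2.44], [-1.37, 4.51], [0.17, 1.92], [-2.96, 2.96]. Speed limits (rad/s): [2.39, 2.39, 3.14, 3.14, 3.14, 3.14, 3.14].

INTERFACE

Orientations are given as a rotation vector (axis times angle).
In Python, from bench import r gives the robot as it stands.
- The arm moves only by the shell command python3 -m jog 'ROWS' [FORCE]. ROWS is JSON, a list of rows, each an object of numbers: "fingers": the finger opening in m, from 0 to 0.0854; "x", "y", "z": the shift along the tool's x, y, z in m; "rx", "ry", "rz": the turn, a rotation vector about the tool's x, y, z in degrees. In form: [{"fingers": .., "x": .., "y": .., "z": .., "rx": .., "ry": .., "rz": ..}, ...]. A call has 1 to 8 rows; each row shifts and turns the commanded pose from where the row before left it, along the tool's axes as they then stand; what a row does not reach is not made up. A row lasts 1/8 s, in which the tool goes at most 62.5 mm and 10.7 degrees, less where a joint would pass 70% of its speed; a pose out of reach is approached as far as the arm can. A call is refused whole if a number of a shift passes 0.0625 or a number of a turn 10.7, either way. A call with a gripper value outside its range is refused whole. The fingers move at their own pace and stop on an object; FORCE is the grip in N (left out, the last holds). Time passes only in rows, so rows that do not move let the fingers close. It gives the time, the measured TCP pose, the force, the opening and the grip force at its end, in the units of the state.
- r.get_obs(): the state, without advancing time (a new reading comes with each control period).
- r.grab_frame(name): name is "scene" or "top"; returns (picture, depth): 400x640x3 uint8, red, green, blue; 400x640 float32, m along the optical axis (not along the pixel's ray), 0 where there is no reading.
- r.get_calibration(name): a dict with "mtx" (3x3 intrinsics, pixels), "extrinsics" (4x4, takes a point from camera to world coordinates). Camera axes: x right, y down, z forward; pixel columns grow to the right and rows downward; lengths in m; the calibration is good to about 2 mm. A picture is of the moment at which its call begins. get_calibration takes no time and is no camera call.
- r.hand_in(): hands the job in; it is judged then, once.
Trained networks look in the newest picture that a camera, given by its name, has taken for a name from the list of things; names that differ only in an ending like _2 or _b are one class to them, and where a whole thing is asked for, a point or a joint stands for the part that bears it (a point fixed in the world has none). Each returns a list of dicts, best first, with "score" (0 to 1); they miss things now and then, are a little off and sometimes report something else, mostly with a low value. They report only what shows in the picture. A call takes as long as a camera call.
- r.search_frame(target, camera): "xyz" ([x, y, z] in m, in world coordinates, good to about 4 mm: the middle of the surface that is visible of it).
- r.landmark_of(target, camera): "xyz" ([x, y, z] in m, in world coordinates, good to about 4 mm: a listed point, or the origin of a listed thing).
The state is a dict: "clock": time; "joints": joint angles; "qvel": joint speeds; "tau": joint torques, N m; "tcp_pos": TCP position; "orientation": TCP orientation; "contact_force": force on the tool from outside, world axes, zero at the start; "moment": the same for the moment, N m; "grip_width": finger opening in m; "gripper_force": force on a finger pad.
Only numpy, scipy, OpenCV 4.12 (cv2) and the standard library are available. Lean on these libraries where they do the work, as an engineer would, in place of code of your own. Each camera call takes 0.05 s, during which the arm holds its last target. There are 200 camera calls.

## Working session

There is one attempt and no reset: what is moved stays moved. The work goes in short steps, Python scripts to look and compute and a shell command to move; the robot and the scene stay as the last step left them, time stands still between calls to the robot, and variables do not carry over. Pictures are saved under pics/ and viewed, at most 10 in all, crops included, and the job is handed in when it is done.

```bash
ls; mkdir -p pics; python3 - <<'E'
from bench import r
import cv2,numpy as np
for c in("top","scene"):
    p,d=r.grab_frame(c); cv2.imwrite(f"pics/{c}0.png",p[:,:,::-1]); k=r.get_calibration(c); print(c,k["mtx"].round(1).tolist(),k["extrinsics"].round(3).tolist())
for n in["plate","rest","rest_seat","probe","probe_tip","vial","coverslips","dropper_a","dish","marker","tweezers","ch0","ch2","ch5","ch8"]:
    for c in("top",):
        print(n,[(np.round(o["xyz"],3).tolist(),round(o["score"],2)) for o in r.landmark_of(n,c)[:4]])
o=r.get_obs();print(o["clock"],o["tcp_pos"],o["orientation"],o["grip_width"])
E
```

```text
pics
top [[480.5, 0.0, 318.0], [0.0, 480.5, 201.1], [0.0, 0.0, 1.0]] [[0.029, -0.997, 0.078, 0.391], [-1.0, -0.029, 0.0, 0.083], [0.002, -0.078, -0.997, 1.208], [0.0, 0.0, 0.0, 1.0]]
scene [[445.0, 0.0, 321.3], [0.0, 445.0, 203.4], [0.0, 0.0, 1.0]] [[-0.888, -0.292, 0.356, 0.138], [-0.46, 0.576, -0.676, 0.753], [-0.008, -0.764, -0.645, 0.7], [0.0, 0.0, 0.0, 1.0]]
plate [([0.556, -0.083, -0.004], 0.79)]
rest [([0.454, 0.284, -0.001], 0.7)]
rest_seat [([0.454, 0.283, 0.069], 0.64)]
probe [([0.579, -0.141, 0.022], 0.72), ([0.456, 0.278, 0.067], 0.67), ([0.558, -0.081, -0.002], 0.45)]
probe_tip [([0.519, 0.315, 0.024], 0.68)]
vial [([0.513, -0.129, 0.025], 0.5)]
coverslips [([0.602, -0.068, 0.025], 0.51)]
dropper_a [([0.515, -0.215, -0.001], 0.64), ([0.671, -0.104, -0.002], 0.5), ([0.44, -0.025, 0.002], 0.45)]
dish [([0.589, 0.049, -0.003], 0.97)]
marker [([0.579, -0.14, 0.022], 0.54), ([0.59, -0.11, 0.018], 0.51), ([0.453, 0.281, 0.066], 0.19)]
tweezers [([0.474, 0.218, 0.002], 0.58)]
ch0 [([0.553, -0.138, 0.019], 0.96), ([0.585, -0.045, 0.02], 0.91), ([0.591, -0.112, 0.022], 0.9), ([0.61, -0.047, 0.023], 0.86)]
ch2 [([0.553, -0.138, 0.019], 0.96), ([0.585, -0.045, 0.02], 0.91), ([0.591, -0.112, 0.022], 0.9), ([0.61, -0.047, 0.023], 0.86)]
ch5 [([0.553, -0.138, 0.019], 0.96), ([0.585, -0.045, 0.02], 0.91), ([0.591, -0.112, 0.022], 0.9), ([0.61, -0.047, 0.023], 0.86)]
ch8 [([0.553, -0.138, 0.019], 0.96), ([0.585, -0.045, 0.02], 0.91), ([0.591, -0.112, 0.022], 0.9), ([0.61, -0.047, 0.023], 0.86)]
0.85 [ 0.21221717 -0.64078348  0.23131851] [-3.10152531e+00 -5.00125423e-01 -1.58240546e-05] 0.08519077262582402
```

```bash
python3 - <<'E'
import cv2
a=cv2.imread("pics/top0.png")[60:360,130:530]
cv2.imwrite("pics/c1.png",cv2.resize(a,None,fx=2,fy=2,interpolation=cv2.INTER_CUBIC))
E
```

```text
(no output)
```

View pics/c1.png

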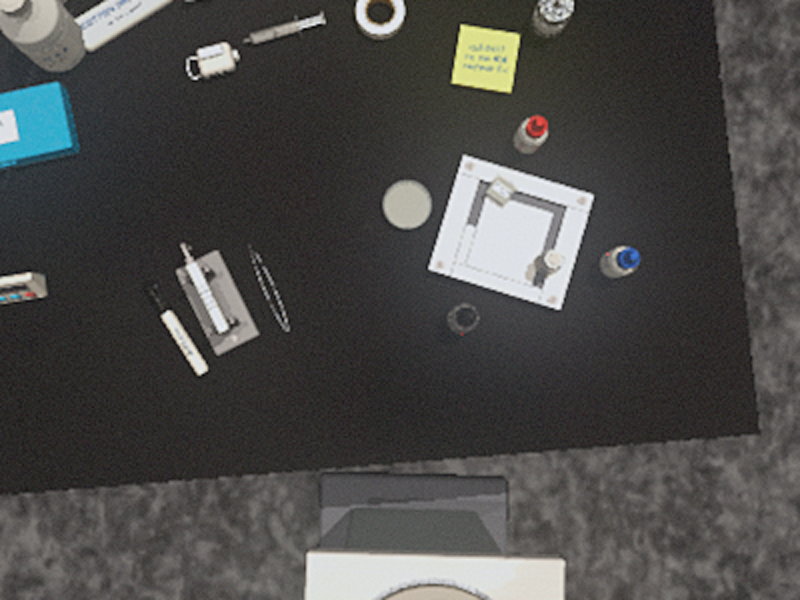

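View pics/scene0.png

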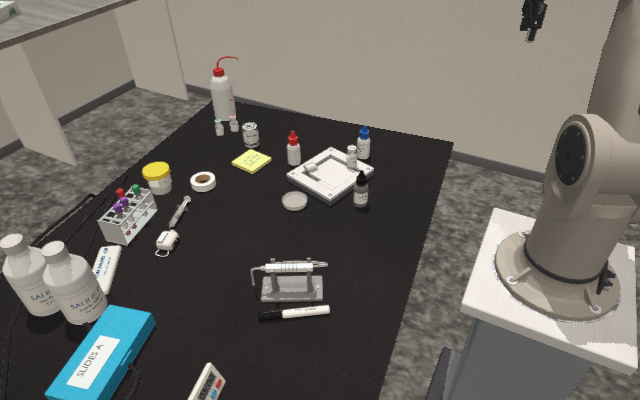

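The top view (2x crop) shows the plate with corners at about (463,155), (593,195), (560,310) and (428,270). The coverslip box is at (500,190) and the vial at (548,265). The red, blue and black droppers are at (533,133), (622,262) and (463,318), and the dish is at (407,204). The probe lies in its rest at about (210,297), with the neck pointing to (187,247). I'll measure these precisely next.

```bash
cat > h.py <<'E'
import numpy as np,cv2
from bench import r
from scipy.spatial.transform import Rotation as R
def cloud(c,p,d):
    k=r.get_calibration(c);K=k["mtx"];E=k["extrinsics"]
    v,u=np.mgrid[:400,:640]
    P=np.stack([(u-K[0,2])/K[0,0]*d,(v-K[1,2])/K[1,1]*d,d],-1)
    W=P@E[:3,:3].T+E[:3,3]; W[d==0]=np.nan; return W
def plane(c,uv,z):
    k=r.get_calibration(c);K=k["mtx"];E=k["extrinsics"];uv=np.atleast_2d(uv).astype(float)
    D=np.c_[(uv-[K[0,2],K[1,2]])/[K[0,0],K[1,1]],np.ones(len(uv))]@E[:3,:3].T
    return E[:3,3]+D*((z-E[2,3])/D[:,2])[:,None]
def go(x,y,z,yaw=None):
    """shift (tool axes) + rz for going to TCP x,y,z and tool-x yaw (deg)"""
    o=r.get_obs();M=R.from_rotvec(o["orientation"]).as_matrix();cy=np.degrees(np.arctan2(M[1,0],M[0,0]))
    s=M.T@(np.array([x,y,z])-o["tcp_pos"])
    print("tcp",o["tcp_pos"].round(4),"yaw",round(cy,2),"tilt",M[:,2].round(3),"shift now mm",(s*1000).round(1),"t",o["clock"])
    if yaw is not None:
        M2=R.from_euler("z",yaw,degrees=True).as_matrix()@np.diag([1,-1,-1.]);
        print(" rotvec tool deg",np.degrees(R.from_matrix(M.T@M2).as_rotvec()).round(2)," shift if turned first",(M2.T@(np.array([x,y,z])-o["tcp_pos"])*1000).round(1))
E
python3 - <<'E'
from h import *
for c in("top","scene"):
    p,d=r.grab_frame(c);W=cloud(c,p,d);g=p.min(2)
    near=(np.hypot(W[...,0]-.556,W[...,1]+.083)<.13)
    m=near&(g>110)&(abs(W[...,2]-.024)<.012)
    m=cv2.morphologyEx(m.astype(np.uint8),cv2.MORPH_OPEN,np.ones((3,3)))
    n,l,s,_=cv2.connectedComponentsWithStats(m);b=1+np.argmax(s[1:,4]);print(c,s[b])
    cs,_=cv2.findContours((l==b).astype(np.uint8),cv2.RETR_EXTERNAL,cv2.CHAIN_APPROX_NONE)
    uv=max(cs,key=len)[:,0]
    Q=plane(c,uv,.024)[:,:2].astype(np.float32)
    print("z med",np.nanmedian(W[...,2][l==b]),"rect",cv2.minAreaRect(Q),cv2.boxPoints(cv2.minAreaRect(Q)).round(4).tolist())
    # probe handle: high
    w=np.hypot(W[...,0]-.454,W[...,1]-.283)<.06
    m=w&(W[...,2]>.062)&(W[...,2]<.09)&(g>120)
    Q=plane(c,np.argwhere(m)[:,::-1],.073)[:,:2].astype(np.float32);print("handle",m.sum(),Q.mean(0),cv2.minAreaRect(Q))
    for n,xy,a,bb in(("vial",(.513,-.129),.06,.1),("box",(.602,-.068),.03,.045)):
        m=(np.hypot(W[...,0]-xy[0],W[...,1]-xy[1])<.03)&(W[...,2]>a)&(W[...,2]<bb)
        q=W[m];print(n,m.sum(),q.mean(0).round(4),cv2.minAreaRect(q[:,:2].astype(np.float32)))
    for n,xy in(("red",(.671,-.104)),("blue",(.515,-.215)),("black",(.44,-.025))):
        m=(np.hypot(W[...,0]-xy[0],W[...,1]-xy[1])<.035)&(W[...,2]>.075)
        print(n,m.sum(),W[m].mean(0).round(3))
for n in["plate","rest","rest_seat","probe","probe_tip","vial","coverslips","dropper_a","dish","marker"]:
        print(n,[(np.round(o["xyz"],3).tolist(),round(o["score"],2)) for o in r.landmark_of(n,"scene")[:3]])
E
```

```text
top [ 344  139   82   76 3736]
z med 0.02362851554846468 rect ((0.55136638879776, -0.08066526055335999), (0.1700478494167328, 0.14965218305587769), 74.43106842041016) [[0.45649999380111694, -0.14249999821186066], [0.600600004196167, -0.1826999932527542], [0.6463000178337097, -0.018799999728798866], [0.5020999908447266, 0.021299999207258224]]
handle 245 [0.4581333  0.28492376] ((0.460010826587677, 0.28726235032081604), (0.09912138432264328, 0.033587511628866196), 28.773313522338867)
vial 103 [ 0.5118 -0.1218  0.0763] ((0.5126778483390808, -0.12282983213663101), (0.02313973195850849, 0.023874357342720032), 69.33901977539062)
box 136 [ 0.6024 -0.0661  0.0338] ((0.6022192239761353, -0.0660504400730133), (0.029524564743041992, 0.03044590726494789), 56.43659973144531)
red 83 [ 0.67  -0.1    0.084]
blue 88 [ 0.516 -0.212  0.085]
black 84 [ 0.441 -0.022  0.085]
scene [ 288  148   71   52 2047]
z med 0.023684449418537312 rect ((0.5492122769355774, -0.07780623435974121), (0.17414431273937225, 0.15465709567070007), 74.2373046875) [[0.4510999917984009, -0.14059999585151672], [0.6000000238418579,
[... 522 characters left out ...]
4.339935302734375)
red 62 [ 0.669 -0.099  0.085]
blue 63 [ 0.515 -0.21   0.084]
black 83 [ 0.44  -0.02   0.085]
plate [([0.55, -0.084, 0.002], 0.74)]
rest []
rest_seat [([0.454, 0.281, 0.067], 0.88), ([0.418, 0.333, 0.005], 0.41), ([0.472, 0.218, -0.005], 0.26)]
probe [([0.457, 0.282, 0.066], 0.83), ([0.581, 0.047, -0.001], 0.54), ([0.471, 0.218, -0.004], 0.45)]
probe_tip [([0.518, 0.32, 0.024], 0.83), ([0.59, -0.113, 0.023], 0.51)]
vial [([0.514, -0.131, 0.026], 0.8), ([0.52, -0.126, 0.018], 0.53)]
coverslips [([0.608, -0.071, 0.026], 0.55)]
dropper_a [([0.438, -0.023, -0.001], 0.93), ([0.674, -0.102, 0.0], 0.91), ([0.52, -0.211, 0.002], 0.59)]
dish []
marker [([0.421, 0.332, 0.002], 0.79)]
```

```bash
python3 -m jog '[{"rz":-9.35},{"rz":-9.35},{"rz":-9.35},{"rz":-9.35},{"rz":-9.35},{"rz":-9.35}]' 40; python3 -c "
from h import *
go(.512,-.1235,.14,74.4)"
```

```text
tcp [ 0.2122 -0.6408  0.2313] yaw 18.32 tilt [ 0. -0. -1.] shift now mm [ 447.2 -396.9   91.3] t 1.45
 rotvec tool deg [  0.     0.   -56.08]  shift if turned first [578.9 149.6  91.3]validation failed for argument at $[0]...
```

```bash
python3 -m jog '[{"fingers":0.085,"x":0,"y":0,"z":0,"rx":0,"ry":0,"rz":-9.35},{"fingers":0.085,"x":0,"y":0,"z":0,"rx":0,"ry":0,"rz":-9.35},{"fingers":0.085,"x":0,"y":0,"z":0,"rx":0,"ry":0,"rz":-9.35},{"fingers":0.085,"x":0,"y":0,"z":0,"rx":0,"ry":0,"rz":-9.35},{"fingers":0.085,"x":0,"y":0,"z":0,"rx":0,"ry":0,"rz":-9.35},{"fingers":0.085,"x":0,"y":0,"z":0,"rx":0,"ry":0,"rz":-9.35}]' 40; python3 -c "
from h import *
go(.512,-.1235,.14,74.4)"
```

```text
clock: 2.2
tcp_pos: [0.2122, -0.6408, 0.2313]
orientation: [2.497, 1.906, -0.0]
contact_force: [-0.3, 0.7, 0.5]
grip_width: 0.0848
gripper_force: 0.0
tcp [ 0.2122 -0.6408  0.2313] yaw 74.72 tilt [ 0. -0. -1.] shift now mm [578.1 152.9  91.3] t 2.2
 rotvec tool deg [0.   0.01 0.32]  shift if turned first [578.9 149.7  91.3]
```

```bash
python3 -m jog '[{"fingers":0.085,"x":0.0482,"y":0.0127,"z":0,"rx":0,"ry":0,"rz":0},{"fingers":0.085,"x":0.0482,"y":0.0127,"z":0,"rx":0,"ry":0,"rz":0},{"fingers":0.085,"x":0.0482,"y":0.0127,"z":0,"rx":0,"ry":0,"rz":0},{"fingers":0.085,"x":0.0482,"y":0.0127,"z":0,"rx":0,"ry":0,"rz":0},{"fingers":0.085,"x":0.0482,"y":0.0127,"z":0,"rx":0,"ry":0,"rz":0},{"fingers":0.085,"x":0.0482,"y":0.0127,"z":0,"rx":0,"ry":0,"rz":0},{"fingers":0.085,"x":0.0482,"y":0.0127,"z":0,"rx":0,"ry":0,"rz":0},{"fingers":0.085,"x":0.0482,"y":0.0127,"z":0,"rx":0,"ry":0,"rz":0}]'; python3 -m jog '[{"fingers":0.085,"x":0.0482,"y":0.0127,"z":0.02,"rx":0,"ry":0,"rz":0},{"fingers":0.085,"x":0.0482,"y":0.0127,"z":0.02,"rx":0,"ry":0,"rz":0},{"fingers":0.085,"x":0.0482,"y":0.0127,"z":0.02,"rx":0,"ry":0,"rz":0},{"fingers":0.085,"x":0.0482,"y":0.0127,"z":0.02,"rx":0,"ry":0,"rz":0},{"fingers":0.085,"x":0,"y":0,"z":0,"rx":0,"ry":0,"rz":0}]'; python3 -c "
from h import *
go(.512,-.1235,.038,74.4)"
```

```text
clock: 3.2
tcp_pos: [0.4143, -0.2953, 0.2316]
orientation: [2.502, 1.899, 0.0]
contact_force: [0.4, -0.4, -0.6]
grip_width: 0.0852
gripper_force: 0.0
clock: 3.82
tcp_pos: [0.5154, -0.1198, 0.1503]
orientation: [-2.493, -1.908, -0.002]
contact_force: [0.3, -0.5, -0.2]
grip_width: 0.085
gripper_force: 0.0
tcp [ 0.5154 -0.1198  0.1503] yaw 74.85 tilt [-0.001  0.003 -1.   ] shift now mm [ -4.8  -2.1 112.3] t 3.825
 rotvec tool deg [-0.09 -0.14  0.45]  shift if turned first [ -4.5  -2.3 112.3]
```

```bash
python3 -m jog '[{"fingers":0.085,"x":-0.004,"y":-0.002,"z":0.03,"rx":0,"ry":0,"rz":0},{"fingers":0.085,"x":0,"y":0,"z":0.03,"rx":0,"ry":0,"rz":0},{"fingers":0.085,"x":0,"y":0,"z":0.03,"rx":0,"ry":0,"rz":0},{"fingers":0.085,"x":0,"y":0,"z":0.022,"rx":0,"ry":0,"rz":0},{"fingers":0.02,"x":0,"y":0,"z":0,"rx":0,"ry":0,"rz":0},{"fingers":0.02,"x":0,"y":0,"z":0,"rx":0,"ry":0,"rz":0},{"fingers":0.02,"x":0,"y":0,"z":0,"rx":0,"ry":0,"rz":0},{"fingers":0.02,"x":0,"y":0,"z":0,"rx":0,"ry":0,"rz":0}]' 40; python3 -c "
from h import *
go(.52,.13,.15,74.4)"
```

```text
clock: 4.82
tcp_pos: [0.5121, -0.1282, 0.0406]
orientation: [2.501, 1.898, 0.001]
contact_force: [-1.7, 0.3, 6.9]
grip_width: 0.0281
gripper_force: 39.1
tcp [ 0.5121 -0.1282  0.0406] yaw 74.41 tilt [ 0.002 -0.001 -1.   ] shift now mm [ 250.8  -61.6 -109.6] t 4.825
 rotvec tool deg [0.11 0.02 0.01]  shift if turned first [ 250.9  -61.9 -109.4]
```

```bash
python3 -m jog '[{"fingers":0.02,"x":0,"y":0,"z":-0.02,"rx":0,"ry":0,"rz":0},{"fingers":0.02,"x":0,"y":0,"z":-0.04,"rx":0,"ry":0,"rz":0},{"fingers":0.02,"x":0.042,"y":-0.0103,"z":-0.04,"rx":0,"ry":0,"rz":0},{"fingers":0.02,"x":0.042,"y":-0.0103,"z":0,"rx":0,"ry":0,"rz":0},{"fingers":0.02,"x":0.042,"y":-0.0103,"z":0,"rx":0,"ry":0,"rz":0},{"fingers":0.02,"x":0.042,"y":-0.0103,"z":0,"rx":0,"ry":0,"rz":0},{"fingers":0.02,"x":0.042,"y":-0.0103,"z":0,"rx":0,"ry":0,"rz":0},{"fingers":0.02,"x":0.041,"y":-0.0103,"z":0.02,"rx":0,"ry":0,"rz":0}]'; python3 - <<'E'
from h import *
go(.52,.13,.018)
p,d=r.grab_frame("scene"); cv2.imwrite("pics/s2.png",cv2.resize(p[100:300,200:460,::-1],None,fx=3,fy=3))
E
```

```text
clock: 5.82
tcp_pos: [0.5206, 0.1322, 0.1209]
orientation: [2.501, 1.898, 0.006]
contact_force: [1.6, -1.2, -0.6]
grip_width: 0.0277
gripper_force: 39.6
tcp [0.5206 0.1322 0.1209] yaw 74.41 tilt [ 0.004  0.001 -1.   ] shift now mm [ -2.5  -0.4 102.9] t 5.825
```

View pics/s2.png

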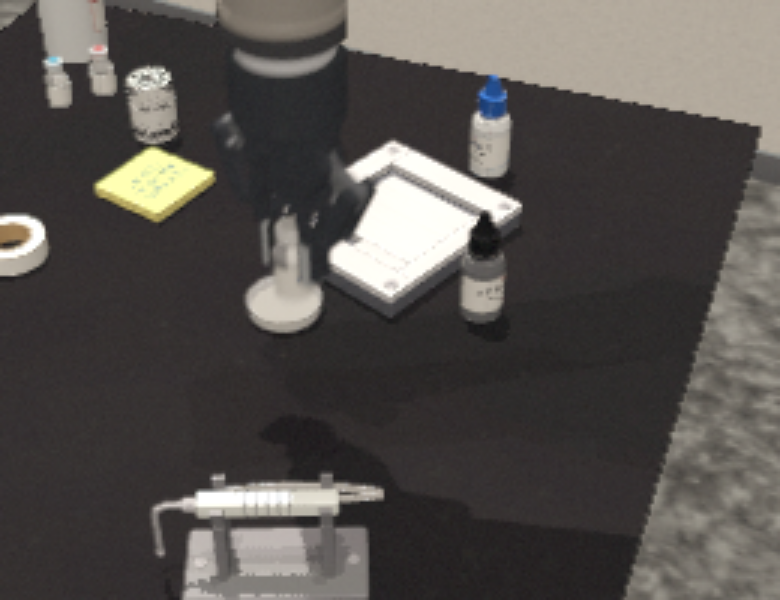

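The vial hangs upright in the gripper at about (290,255), the plate's long leg is clear, and the probe lies in its rest at about (265,500). Next I'll lower the vial.

```bash
python3 -m jog '[{"fingers":0.02,"x":0,"y":0,"z":0.04,"rx":0,"ry":0,"rz":0},{"fingers":0.02,"x":0,"y":0,"z":0.04,"rx":0,"ry":0,"rz":0},{"fingers":0.02,"x":0,"y":0,"z":0.016,"rx":0,"ry":0,"rz":0},{"fingers":0.02,"x":0,"y":0,"z":0.005,"rx":0,"ry":0,"rz":0},{"fingers":0.02,"x":0,"y":0,"z":0.002,"rx":0,"ry":0,"rz":0},{"fingers":0.02,"x":0,"y":0,"z":0,"rx":0,"ry":0,"rz":0}]'; python3 -c "
from h import *
go(.52,.13,.0166)"
```

```text
clock: 6.62
tcp_pos: [0.5201, 0.1307, 0.0174]
orientation: [2.502, 1.899, 0.003]
contact_force: [-0.3, -0.5, -1.4]
grip_width: 0.0281
gripper_force: 39.6
tcp [0.5201 0.1307 0.0174] yaw 74.41 tilt [ 0.002  0.    -1.   ] shift now mm [-0.7  0.1  0.8] t 6.625
```

```bash
python3 -m jog '[{"fingers":0.06,"x":0,"y":0,"z":0.0005,"rx":0,"ry":0,"rz":0},{"fingers":0.06,"x":0,"y":0,"z":0,"rx":0,"ry":0,"rz":0},{"fingers":0.06,"x":0,"y":0,"z":0,"rx":0,"ry":0,"rz":0},{"fingers":0.06,"x":0,"y":0,"z":-0.02,"rx":0,"ry":0,"rz":0},{"fingers":0.06,"x":0,"y":0,"z":-0.05,"rx":0,"ry":0,"rz":0},{"fingers":0.06,"x":0,"y":0,"z":-0.05,"rx":0,"ry":0,"rz":9.7},{"fingers":0.06,"x":0,"y":0,"z":0,"rx":0,"ry":0,"rz":9.7}]'; python3 -c "
from h import *
go(.602,-.0668,.138,55)"
```

```text
clock: 7.5
tcp_pos: [0.5219, 0.1316, 0.14]
orientation: [2.789, 1.442, 0.012]
contact_force: [0.4, 0.2, -0.2]
grip_width: 0.06
gripper_force: 0.0
tcp [0.5219 0.1316 0.14  ] yaw 54.69 tilt [ 0.008  0.002 -1.   ] shift now mm [-115.6  180.     2.1] t 7.5
 rotvec tool deg [ 0.28 -0.35 -0.31]  shift if turned first [-116.6  179.4    2. ]
```

```bash
python3 -m jog '[{"fingers":0.06,"x":-0.0232,"y":0.036,"z":0,"rx":0,"ry":0,"rz":0},{"fingers":0.06,"x":-0.0232,"y":0.036,"z":0,"rx":0,"ry":0,"rz":0},{"fingers":0.06,"x":-0.0232,"y":0.036,"z":0,"rx":0,"ry":0,"rz":0},{"fingers":0.06,"x":-0.0232,"y":0.036,"z":0,"rx":0,"ry":0,"rz":0},{"fingers":0.06,"x":-0.0232,"y":0.036,"z":0,"rx":0,"ry":0,"rz":0},{"fingers":0.06,"x":0,"y":0,"z":0.04,"rx":0,"ry":0,"rz":0},{"fingers":0.06,"x":0,"y":0,"z":0.03,"rx":0,"ry":0,"rz":0},{"fingers":0.06,"x":0,"y":0,"z":0,"rx":0,"ry":0,"rz":0}]'; python3 -c "
from h import *
go(.602,-.0668,.0265,55)"
```

```text
clock: 8.5
tcp_pos: [0.5982, -0.0677, 0.0636]
orientation: [-2.784, -1.45, 0.007]
contact_force: [-1.0, -0.5, 1.4]
grip_width: 0.0597
gripper_force: 0.0
tcp [ 0.5982 -0.0677  0.0636] yaw 55.03 tilt [-0.005  0.    -1.   ] shift now mm [ 3.1  2.8 37.1] t 8.5
 rotvec tool deg [-0.25  0.15  0.03]  shift if turned first [ 3.   2.6 37.1]
```

```bash
python3 -m jog '[{"fingers":0.045,"x":0.003,"y":0.002,"z":0.02,"rx":0,"ry":0,"rz":0},{"fingers":0.045,"x":0,"y":0,"z":0.01,"rx":0,"ry":0,"rz":0},{"fingers":0.045,"x":0,"y":0,"z":0.004,"rx":0,"ry":0,"rz":0},{"fingers":0.045,"x":0,"y":0,"z":0,"rx":0,"ry":0,"rz":0}]'; python3 -c "
from h import *
go(.602,-.0668,.0265,55)"
```

```text
clock: 9.0
tcp_pos: [0.6036, -0.0664, 0.0318]
orientation: [2.786, 1.451, -0.0]
contact_force: [0.3, 0.4, -0.1]
grip_width: 0.0452
gripper_force: 0.0
tcp [ 0.6036 -0.0664  0.0318] yaw 55.03 tilt [-0. -0. -1.] shift now mm [-1.2 -1.   5.3] t 9.0
 rotvec tool deg [-0.    0.01  0.03]  shift if turned first [-1.2 -1.   5.3]
```

```bash
python3 -m jog '[{"fingers":0.045,"x":0,"y":0,"z":0.0045,"rx":0,"ry":0,"rz":0},{"fingers":0.045,"x":0,"y":0,"z":0,"rx":0,"ry":0,"rz":0},{"fingers":0.02,"x":0,"y":0,"z":0,"rx":0,"ry":0,"rz":0},{"fingers":0.02,"x":0,"y":0,"z":0,"rx":0,"ry":0,"rz":0},{"fingers":0.02,"x":0,"y":0,"z":0,"rx":0,"ry":0,"rz":0}]' 30; python3 -m jog '[{"fingers":0.02,"x":0,"y":0,"z":-0.02,"rx":0,"ry":0,"rz":0},{"fingers":0.02,"x":0,"y":0,"z":-0.04,"rx":0,"ry":0,"rz":0},{"fingers":0.02,"x":0,"y":0,"z":-0.04,"rx":0,"ry":0,"rz":0},{"fingers":0.02,"x":0,"y":0,"z":0,"rx":0,"ry":0,"rz":0}]';python3 - <<'E'
from h import *
go(.62,.15,.0035)
p,d=r.grab_frame("scene"); cv2.imwrite("pics/s3.png",cv2.resize(p[60:240,220:420,::-1],None,fx=3,fy=3))
E
```

```text
clock: 9.62
tcp_pos: [0.6039, -0.0664, 0.0277]
orientation: [2.786, 1.451, 0.001]
contact_force: [-0.5, 0.2, 2.9]
grip_width: 0.0284
gripper_force: 29.9
clock: 10.12
tcp_pos: [0.6062, -0.0663, 0.1321]
orientation: [2.783, 1.449, 0.01]
contact_force: [0.9, -0.3, -0.6]
grip_width: 0.0287
gripper_force: 29.7
tcp [ 0.6062 -0.0663  0.1321] yaw 55.01 tilt [ 0.008 -0.    -1.   ] shift now mm [ 184.6 -113.6  128.5] t 10.125
```

View pics/s3.png

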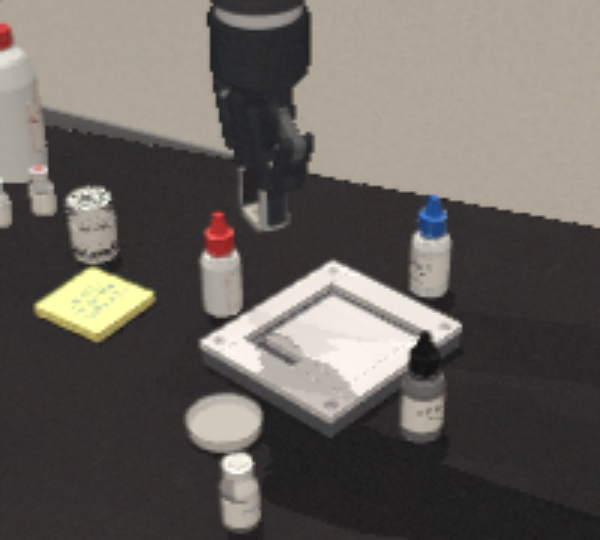

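The box is held flat at about (265,210), the vial stands on the table at (240,495), and the channel is free.

```bash
python3 -m jog '[{"fingers":0.02,"x":0.0369,"y":-0.0227,"z":0,"rx":0,"ry":0,"rz":0},{"fingers":0.02,"x":0.0369,"y":-0.0227,"z":0,"rx":0,"ry":0,"rz":0},{"fingers":0.02,"x":0.0369,"y":-0.0227,"z":0,"rx":0,"ry":0,"rz":0},{"fingers":0.02,"x":0.0369,"y":-0.0227,"z":0,"rx":0,"ry":0,"rz":0},{"fingers":0.02,"x":0.0369,"y":-0.0227,"z":0,"rx":0,"ry":0,"rz":0},{"fingers":0.02,"x":0,"y":0,"z":0.04,"rx":0,"ry":0,"rz":0},{"fingers":0.02,"x":0,"y":0,"z":0.04,"rx":0,"ry":0,"rz":0},{"fingers":0.02,"x":0,"y":0,"z":0.03,"rx":0,"ry":0,"rz":0}]';python3 -m jog '[{"fingers":0.02,"x":0,"y":0,"z":0.006,"rx":0,"ry":0,"rz":0},{"fingers":0.02,"x":0,"y":0,"z":0,"rx":0,"ry":0,"rz":0}]'; python3 -c "
from h import *
go(.62,.15,.0036)"
```

```text
clock: 11.18
tcp_pos: [0.6147, 0.1493, 0.0147]
orientation: [-2.786, -1.451, 0.005]
contact_force: [-0.5, 0.6, -0.1]
grip_width: 0.029
gripper_force: 29.7
clock: 11.42
tcp_pos: [0.6162, 0.1498, 0.0113]
orientation: [-2.786, -1.451, 0.001]
contact_force: [-0.2, -0.8, 0.3]
grip_width: 0.029
gripper_force: 29.7
tcp [0.6162 0.1498 0.0113] yaw 55.02 tilt [-0.001 -0.    -1.   ] shift now mm [2.3 3.  7.7] t 11.425
```

```bash
python3 -m jog '[{"fingers":0.02,"x":0,"y":0,"z":0.005,"rx":0,"ry":0,"rz":0},{"fingers":0.02,"x":0,"y":0,"z":0.002,"rx":0,"ry":0,"rz":0},{"fingers":0.02,"x":0,"y":0,"z":0,"rx":0,"ry":0,"rz":0},{"fingers":0.045,"x":0,"y":0,"z":0,"rx":0,"ry":0,"rz":0},{"fingers":0.045,"x":0,"y":0,"z":0,"rx":0,"ry":0,"rz":0},{"fingers":0.045,"x":0,"y":0,"z":-0.02,"rx":0,"ry":0,"rz":0},{"fingers":0.045,"x":0,"y":0,"z":-0.05,"rx":0,"ry":0,"rz":0},{"fingers":0.045,"x":0,"y":0,"z":-0.05,"rx":0,"ry":0,"rz":0}]'; python3 - <<'E'
from h import *
from scipy.optimize import minimize
for c in("top","scene"):
    p,d=r.grab_frame(c);W=cloud(c,p,d)
    m=(np.hypot(W[...,0]-.616,W[...,1]-.15)<.03)&(W[...,2]>.006)&(W[...,2]<.03);print(c,"box",m.sum(),W[m].mean(0).round(3))
    m=(np.hypot(W[...,0]-.52,W[...,1]-.131)<.03)&(W[...,2]>.045)&(W[...,2]<.1);print("vial",m.sum(),W[m].mean(0).round(3),np.percentile(W[m][:,2],95))
    m=(np.hypot(W[...,0]-.456,W[...,1]-.283)<.075)&(W[...,2]>.067)&(W[...,2]<.082)&(p.min(2)>150)
    q=W[m][:,:2];q=q[:]
    cen=q.mean(0);u=np.linalg.svd(q-cen)[2][0];u*=np.sign(u[0]);t=(q-cen)@u;n=(q-cen)@[-u[1],u[0]]
    mid=cen+u*(np.percentile(t,1)+np.percentile(t,99))/2
    print("handle",m.sum(),"z",W[m][:,2].mean(),"cen",cen.round(4),"mid",mid.round(4),"yaw",np.degrees(np.arctan2(u[1],u[0])).round(2),"len",np.percentile(t,99)-np.percentile(t,1),"wid",np.percentile(n,98)-np.percentile(n,2))
    cv2.imwrite(f"pics/h{c}.png",cv2.resize((p[180:240,190:260] if c=="top" else p[240:310,240:340])[:,:,::-1],None,fx=6,fy=6))
    for n in("probe","probe_tip","rest_seat"):print(n,[np.round(o["xyz"],4).tolist() for o in r.landmark_of(n,c)[:2]])
a=cv2.imread("pics/htop.png");b=cv2.imread("pics/hscene.png");b=cv2.resize(b,(380,266));H=max(a.shape[0],266)
P=lambda i:cv2.copyMakeBorder(i,0,H-i.shape[0],0,0,cv2.BORDER_CONSTANT)
cv2.imwrite("pics/hh.png",np.hstack([P(a),P(b)]));print(a.shape)
go(.455,.284,.15,207)
E
```

```text
clock: 12.42
tcp_pos: [0.6163, 0.1499, 0.1269]
orientation: [-2.786, -1.451, -0.001]
contact_force: [0.9, 0.5, -0.4]
grip_width: 0.0449
gripper_force: 0.0
top box 0 [nan nan nan]
vial 59 [0.519 0.136 0.058] 0.06200495775930234
handle 206 z 0.07226857547115367 cen [0.4601 0.2859] mid [0.4628 0.2874] yaw 29.12 len 0.09977734706359662 wid 0.011617538761793528
probe [[0.4576, 0.2818, 0.0637]]
probe_tip [[0.5159, 0.3188, 0.0219]]
rest_seat [[0.4552, 0.2837, 0.0661]]
scene box 126 [0.613 0.15  0.009]
vial 85 [0.518 0.136 0.056] 0.05990393340089266
handle 344 z 0.07176579386542215 cen [0.4577 0.2868] mid [0.4616 0.2889] yaw 28.17 len 0.10268896424359922 wid 0.020163051360378863
probe [[0.5527, -0.136, 0.0225]]
probe_tip [[0.5231, 0.3198, 0.0225], [0.4217, 0.3331, 0.0017]]
rest_seat [[0.4528, 0.281, 0.0689], [0.6094, -0.0456, 0.0222]]
(360, 420, 3)
tcp [0.6154 0.1494 0.1231] yaw 55.02 tilt [-0.002 -0.001 -1.   ] shift now mm [  18.3 -208.6  -26.6] t 12.825
 rotvec tool deg [-1.7000e-01 -7.0000e-02 -1.5198e+02]  shift if turned first [ 81.8 192.8 -26.9]<stdin>:5: RuntimeWarning: Mean of empty slice.
  ret = um.true_divide(
```

View pics/hh.png

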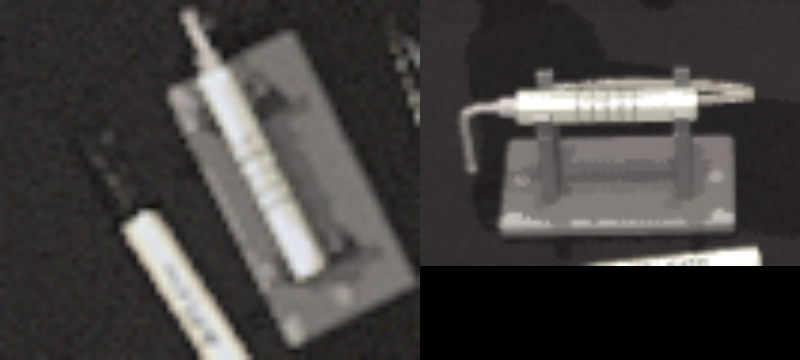

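In the 6x top crop, the handle runs from about (212,75) to (309,272). The rest base corners are at about (172,88), (290,33), (414,278) and (298,346). I'll convert these to world positions.

```bash
python3 - <<'E'
from h import *
A=lambda l:np.array(l)/6-.4+[190,180]
h=plane("top",A([(212,75),(309,272)]),.0725)[:,:2];print("handle",h.mean(0),np.linalg.norm(h[0]-h[1]),np.degrees(np.arctan2(*(h[0]-h[1])[::-1])))
b=plane("top",A([(172,88),(290,33),(414,278),(298,346)]),.01)[:,:2];print("base",b.mean(0),np.linalg.norm(b-np.roll(b,1,0),axis=1),np.degrees(np.arctan2(*(b[0]-b[3])[::-1])),np.degrees(np.arctan2(*(b[1]-b[2])[::-1])))
s=plane("scene",np.array([(518,107),(696,107)])*1.0*np.array([1,1])/3.8-[420/3.8,0]+[240,240],.0665)[:,:2];print("scene handle",s.mean(0),np.linalg.norm(s[0]-s[1]),np.degrees(np.arctan2(*(s[0]-s[1])[::-1])))
print(r.get_obs()["joints"].round(2))
E
```

```text
handle [0.45651283 0.2836463 ] 0.08719768652882642 28.479858541222228
base [0.45528026 0.28076012] [0.12006784 0.05406609 0.11504496 0.05543376] 28.35368849246858 28.98115760681772
scene handle [0.45461907 0.28428412] 0.08827598995937543 27.003216893442392
[-0.04  0.56 -0.4   1.73  0.27  0.91 -1.17]
```

```bash
python3 -m jog '[{"fingers":0.045,"x":0,"y":0,"z":-0.004,"rx":0,"ry":0,"rz":-10.2},{"fingers":0.045,"x":0,"y":0,"z":-0.004,"rx":0,"ry":0,"rz":-10.2},{"fingers":0.045,"x":0,"y":0,"z":-0.004,"rx":0,"ry":0,"rz":-10.2},{"fingers":0.045,"x":0,"y":0,"z":-0.004,"rx":0,"ry":0,"rz":-10.2},{"fingers":0.045,"x":0,"y":0,"z":-0.004,"rx":0,"ry":0,"rz":-10.2},{"fingers":0.045,"x":0,"y":0,"z":-0.004,"rx":0,"ry":0,"rz":-10.2},{"fingers":0.045,"x":0,"y":0,"z":0,"rx":0,"ry":0,"rz":-10.2},{"fingers":0.045,"x":0,"y":0,"z":0,"rx":0,"ry":0,"rz":-10.2}]';python3 -m jog '[{"fingers":0.045,"x":0,"y":0,"z":0,"rx":0,"ry":0,"rz":-10.2},{"fingers":0.045,"x":0,"y":0,"z":0,"rx":0,"ry":0,"rz":-10.2},{"fingers":0.045,"x":0,"y":0,"z":0,"rx":0,"ry":0,"rz":-10.2},{"fingers":0.045,"x":0,"y":0,"z":0,"rx":0,"ry":0,"rz":-10.2},{"fingers":0.045,"x":0,"y":0,"z":0,"rx":0,"ry":0,"rz":-10.2},{"fingers":0.045,"x":0,"y":0,"z":0,"rx":0,"ry":0,"rz":-10.2},{"fingers":0.045,"x":0,"y":0,"z":0,"rx":0,"ry":0,"rz":-10.2}]'; python3 -c "
from h import *
go(.4555,.2838,.1,208.2);print(r.get_obs()['joints'].round(2))"
```

```text
clock: 13.82
tcp_pos: [0.6157, 0.1496, 0.1471]
orientation: [-1.152, -2.921, 0.002]
contact_force: [0.7, -0.7, -1.3]
grip_width: 0.0449
gripper_force: 0.0
clock: 14.7
tcp_pos: [0.6158, 0.1495, 0.147]
orientation: [0.769, -3.044, -0.001]
contact_force: [-0.3, 0.6, 0.7]
grip_width: 0.0447
gripper_force: 0.0
tcp [0.6158 0.1495 0.147 ] yaw -151.64 tilt [-0.002 -0.    -1.   ] shift now mm [ 77.2 194.2  47.4] t 14.7
 rotvec tool deg [ 0.05 -0.11  0.16]  shift if turned first [ 77.8 194.   47. ]
[ 0.35  0.72 -1.01  1.69  0.66  1.12  1.21]
```

```bash
python3 -m jog '[{"fingers":0.045,"x":0.0155,"y":0.0388,"z":0,"rx":0,"ry":0,"rz":0},{"fingers":0.045,"x":0.0155,"y":0.0388,"z":0,"rx":0,"ry":0,"rz":0},{"fingers":0.045,"x":0.0155,"y":0.0388,"z":0,"rx":0,"ry":0,"rz":0},{"fingers":0.045,"x":0.0155,"y":0.0388,"z":0,"rx":0,"ry":0,"rz":0},{"fingers":0.045,"x":0.0155,"y":0.0388,"z":0.02,"rx":0,"ry":0,"rz":0},{"fingers":0.045,"x":0,"y":0,"z":0.02,"rx":0,"ry":0,"rz":0},{"fingers":0.045,"x":0,"y":0,"z":0,"rx":0,"ry":0,"rz":0},{"fingers":0.045,"x":0,"y":0,"z":0,"rx":0,"ry":0,"rz":0}]'; python3 -c "
from h import *
go(.4555,.2838,.05,208.2);print(r.get_obs()['joints'].round(2))"
```

```text
clock: 15.7
tcp_pos: [0.4578, 0.2839, 0.1082]
orientation: [0.757, -3.049, 0.0]
contact_force: [-0.2, -1.1, 1.1]
grip_width: 0.0447
gripper_force: 0.0
tcp [0.4578 0.2839 0.1082] yaw -152.1 tilt [-0. -0. -1.] shift now mm [ 2.1  1.  58.2] t 15.7
 rotvec tool deg [ 0.   -0.02 -0.3 ]  shift if turned first [ 2.1  1.  58.2]
[ 0.11  0.64 -1.03  1.94  0.67  0.96  0.81]
```

```bash
python3 -m jog '[{"fingers":0.045,"x":0.002,"y":0.001,"z":0.025,"rx":0,"ry":0,"rz":0},{"fingers":0.045,"x":0,"y":0,"z":0.02,"rx":0,"ry":0,"rz":0},{"fingers":0.045,"x":0,"y":0,"z":0.014,"rx":0,"ry":0,"rz":0},{"fingers":0.045,"x":0,"y":0,"z":0,"rx":0,"ry":0,"rz":0},{"fingers":0.025,"x":0,"y":0,"z":0,"rx":0,"ry":0,"rz":0},{"fingers":0.018,"x":0,"y":0,"z":0,"rx":0,"ry":0,"rz":0},{"fingers":0.005,"x":0,"y":0,"z":0,"rx":0,"ry":0,"rz":0},{"fingers":0.005,"x":0,"y":0,"z":0,"rx":0,"ry":0,"rz":0}]' 50; python3 -m jog '[{"fingers":0.005,"x":0,"y":0,"z":0,"rx":0,"ry":0,"rz":0}]'; python3 -c "
from h import *
go(.4555,.2838,.05,208.2)"
```

```text
clock: 16.7
tcp_pos: [0.4557, 0.2839, 0.0501]
orientation: [-0.759, 3.047, -0.003]
contact_force: [1.1, -3.7, 5.7]
grip_width: 0.012
gripper_force: 49.6
clock: 16.82
tcp_pos: [0.4557, 0.2839, 0.0501]
orientation: [-0.759, 3.047, -0.003]
contact_force: [1.7, -3.5, 6.7]
grip_width: 0.0121
gripper_force: 49.6
tcp [0.4557 0.2839 0.0501] yaw -152.02 tilt [ 0.002 -0.001 -1.   ] shift now mm [0.2 0.  0.1] t 16.825
 rotvec tool deg [-0.12  0.07 -0.22]  shift if turned first [0.2 0.  0.1]
```

```bash
python3 -m jog '[{"fingers":0.005,"x":0,"y":0,"z":-0.02,"rx":0,"ry":0,"rz":0},{"fingers":0.005,"x":0,"y":0,"z":-0.04,"rx":0,"ry":0,"rz":0},{"fingers":0.005,"x":0,"y":0,"z":-0.04,"rx":0,"ry":0,"rz":0},{"fingers":0.005,"x":0,"y":0,"z":-0.02,"rx":0,"ry":0,"rz":10.28},{"fingers":0.005,"x":0,"y":0,"z":0,"rx":0,"ry":0,"rz":10.28},{"fingers":0.005,"x":0,"y":0,"z":0,"rx":0,"ry":0,"rz":10.28},{"fingers":0.005,"x":0,"y":0,"z":0,"rx":0,"ry":0,"rz":10.28},{"fingers":0.005,"x":0,"y":0,"z":0,"rx":0,"ry":0,"rz":10.28}]'; python3 -m jog '[{"fingers":0.005,"x":0,"y":0,"z":0,"rx":0,"ry":0,"rz":10.28},{"fingers":0.005,"x":0,"y":0,"z":0,"rx":0,"ry":0,"rz":10.28},{"fingers":0.005,"x":0,"y":0,"z":0,"rx":0,"ry":0,"rz":10.28},{"fingers":0.005,"x":0,"y":0,"z":0,"rx":0,"ry":0,"rz":10.28},{"fingers":0.005,"x":0,"y":0,"z":0,"rx":0,"ry":0,"rz":10.28},{"fingers":0.005,"x":0,"y":0,"z":0,"rx":0,"ry":0,"rz":10.28},{"fingers":0.005,"x":0,"y":0,"z":0,"rx":0,"ry":0,"rz":10.28},{"fingers":0.005,"x":0,"y":0,"z":0,"rx":0,"ry":0,"rz":10.28}]';python3 -c "
from h import *
go(.5838,.0365,.12,74.4);print(r.get_obs()['joints'].round(2))"
```

```text
clock: 17.82
tcp_pos: [0.4541, 0.2854, 0.1706]
orientation: [0.644, 3.074, 0.002]
contact_force: [-0.5, 0.0, -0.1]
grip_width: 0.0123
gripper_force: 48.9
clock: 18.82
tcp_pos: [0.454, 0.2856, 0.1705]
orientation: [-2.506, -1.893, -0.002]
contact_force: [-0.1, 0.2, -0.1]
grip_width: 0.0123
gripper_force: 48.9
tcp [0.454  0.2856 0.1705] yaw 74.12 tilt [ 0.     0.002 -1.   ] shift now mm [-204.1  193.    50.1] t 18.825
 rotvec tool deg [-0.01 -0.1  -0.28]  shift if turned first [-205.   192.    50.5]
[-0.2   0.38 -0.58  1.92  0.26  0.92 -1.19]
```

```bash
python3 -m jog '[{"fingers":0.005,"x":-0.0342,"y":0.032,"z":0,"rx":0,"ry":0,"rz":-0.28},{"fingers":0.005,"x":-0.0342,"y":0.032,"z":0,"rx":0,"ry":0,"rz":0},{"fingers":0.005,"x":-0.0342,"y":0.032,"z":0,"rx":0,"ry":0,"rz":0},{"fingers":0.005,"x":-0.0342,"y":0.032,"z":0,"rx":0,"ry":0,"rz":0},{"fingers":0.005,"x":-0.0342,"y":0.032,"z":0.03,"rx":0,"ry":0,"rz":0},{"fingers":0.005,"x":-0.0342,"y":0.032,"z":0.03,"rx":0,"ry":0,"rz":0},{"fingers":0.005,"x":0,"y":0,"z":0.02,"rx":0,"ry":0,"rz":0},{"fingers":0.005,"x":0,"y":0,"z":0,"rx":0,"ry":0,"rz":0}]';python3 - <<'E'
from h import *
go(.5838,.0365,.085,74.4);o=r.get_obs();M=R.from_rotvec(o["orientation"]).as_matrix()
print(o["joints"].round(2),"expected tip",o["tcp_pos"]+M@[-.072,0,.0286])
for c in("top","scene"):
  for _ in range(2):
    p,d=r.grab_frame(c)
    for t in("probe_tip","probe"):print(c,t,[np.round(q["xyz"],4).tolist() for q in r.landmark_of(t,c)[:3]])
  cv2.imwrite(f"pics/t{c}.png",p[:,:,::-1])
a=cv2.imread("pics/ttop.png")[110:250,310:450];b=cv2.imread("pics/tscene.png")[110:250,270:410]
cv2.imwrite("pics/t.png",cv2.resize(np.hstack([a,b]),None,fx=2.85,fy=2.85,interpolation=cv2.INTER_CUBIC))
E
```

```text
clock: 19.82
tcp_pos: [0.5839, 0.0369, 0.0887]
orientation: [-2.495, -1.904, 0.002]
contact_force: [0.1, 0.5, -0.1]
grip_width: 0.0118
gripper_force: 48.9
tcp [0.5839 0.0369 0.0887] yaw 74.71 tilt [-0.003  0.001 -1.   ] shift now mm [-0.4 -0.   3.7] t 19.825
 rotvec tool deg [-0.17 -0.04  0.31]  shift if turned first [-0.4 -0.   3.7]
[ 0.18  0.54 -0.45  1.87  0.32  0.81 -0.71] expected tip [ 0.56488402 -0.03251255  0.06001889]
top probe_tip [[0.5916, -0.1143, 0.0189]]
top probe []
top probe_tip []
top probe []
scene probe_tip [[0.5664, -0.0313, 0.0614]]
scene probe [[0.5797, -0.1411, 0.019], [0.5863, 0.0345, 0.1051], [0.4494, 0.2811, -0.0022]]
scene probe_tip [[0.5661, -0.0332, 0.059]]
scene probe [[0.5831, 0.0328, 0.1049], [0.5808, 0.048, 0.0011], [0.5252, -0.1283, 0.0184]]
```

View pics/t.png

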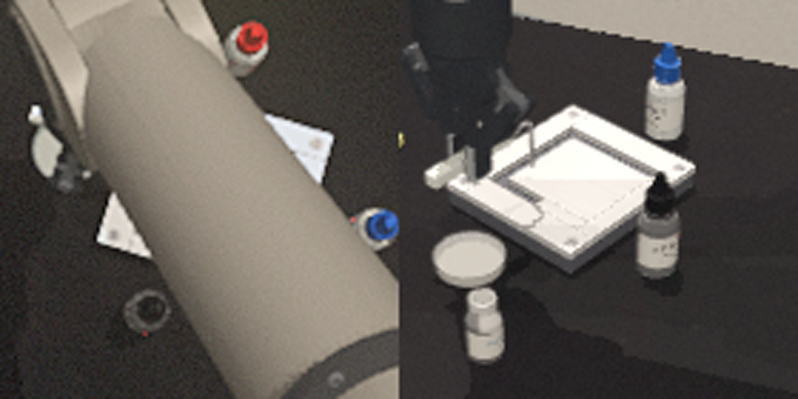

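The scene half shows the tip hanging above the short leg, at about (532,160) in the picture, and the network agrees with the expected position to 2 mm. Before lowering I'll check the channel position in the images.

```bash
python3 - <<'E'
from h import *
a=np.radians(-15.6);ex=np.array([np.cos(a),np.sin(a)]);ey=np.array([-ex[1],ex[0]]);c0=np.array([.551,-.081])
def prof(c,img,z):
    k=r.get_calibration(c);E=np.linalg.inv(k["extrinsics"])
    g=cv2.imread(img).astype(np.float32).mean(2)
    def samp(X,Y):
        W=np.stack([c0[0]+X*ex[0]+Y*ey[0],c0[1]+X*ex[1]+Y*ey[1],np.full_like(X,z)],-1)
        P=W@E[:3,:3].T+E[:3,3];q=P@k["mtx"].T;q=(q/q[...,2:]).astype(np.float32)
        return cv2.remap(g,q[...,0],q[...,1],cv2.INTER_LINEAR)
    t=np.arange(-.016,.0161,.002)
    for n,X,Y in(("cross x",.045+t[:,None]+0*np.zeros((1,30)),np.linspace(-.035,.02,30)[None]+0*t[:,None]),("long y",np.linspace(-.005,.035,30)[None]+0*t[:,None],-.05+t[:,None]+np.zeros((1,30))),("short y",np.linspace(.0,.02,30)[None]+0*t[:,None],.05+t[:,None]+np.zeros((1,30)))):
        print(c,z,n,samp(X,Y).mean(1).astype(int).tolist())
    t2=np.arange(-.026,.02,.002);print("short end x",samp(t2[:,None]+np.zeros((1,5)),.05+np.linspace(-.003,.003,5)[None]+0*t2[:,None]).mean(1).astype(int).tolist())
prof("top","pics/top0.png",.024);prof("scene","pics/scene0.png",.024);prof("scene","pics/tscene.png",.024)
E
```

```text
top 0.024 cross x [223, 221, 222, 223, 221, 197, 159, 140, 143, 144, 134, 122, 161, 208, 221, 222, 223]
top 0.024 long y [225, 226, 229, 225, 193, 132, 121, 136, 135, 132, 134, 176, 216, 230, 227, 226, 226]
top 0.024 short y [225, 226, 229, 223, 190, 132, 127, 133, 133, 131, 132, 175, 215, 229, 227, 225, 225]
short end x [225, 225, 225, 226, 226, 225, 226, 227, 228, 226, 196, 149, 124, 129, 130, 131, 133, 132, 134, 134, 132, 131, 131]
scene 0.024 cross x [230, 227, 223, 218, 203, 176, 148, 130, 129, 141, 154, 175, 209, 229, 232, 232, 229]
scene 0.024 long y [222, 225, 226, 214, 183, 151, 139, 131, 118, 121, 153, 194, 225, 237, 239, 239, 239]
scene 0.024 short y [237, 238, 238, 225, 187, 149, 134, 119, 108, 121, 147, 190, 225, 237, 238, 238, 237]
short end x [237, 236, 234, 235, 236, 236, 236, 236, 232, 213, 172, 136, 129, 124, 112, 116, 121, 113, 118, 128, 124, 126, 124]
scene 0.024 cross x [252, 251, 248, 242, 224, 190, 151, 123, 120, 135, 145, 165, 207, 235, 240, 239, 239]
scene 0.024 long y [253, 253, 251, 237, 204, 170, 156, 147, 133, 137, 170, 212, 241, 252, 253, 253, 253]
scene 0.024 short y [238, 239, 239, 229, 195, 161, 147, 128, 112, 123, 148, 190, 225, 236, 236, 236, 236]
short end x [238, 237, 235, 236, 238, 237, 236, 230, 224, 211, 174, 139, 133, 130, 117, 122, 127, 119, 122, 133, 128, 130, 129]
```

```bash
python3 -m jog '[{"fingers":0.005,"x":-0.0005,"y":0.0015,"z":0.015,"rx":0,"ry":0,"rz":0.2},{"fingers":0.005,"x":0,"y":0,"z":0.01,"rx":0,"ry":0,"rz":0},{"fingers":0.005,"x":0,"y":0,"z":0,"rx":0,"ry":0,"rz":0},{"fingers":0.005,"x":0,"y":0,"z":0,"rx":0,"ry":0,"rz":0}]';python3 -c "
from h import *
go(.585,.0358,.0487,74.4)"
```

```text
clock: 20.92
tcp_pos: [0.5865, 0.0351, 0.0641]
orientation: [-2.501, -1.901, 0.0]
contact_force: [-0.6, 0.2, -0.4]
grip_width: 0.0123
gripper_force: 48.9
tcp [0.5865 0.0351 0.0641] yaw 74.47 tilt [-0.  0. -1.] shift now mm [ 0.3 -1.7 15.4] t 20.925
 rotvec tool deg [-0.02 -0.    0.07]  shift if turned first [ 0.3 -1.7 15.4]
```

```bash
python3 -m jog '[{"fingers":0.005,"x":0.0003,"y":-0.0015,"z":0.004,"rx":0,"ry":0,"rz":0},{"fingers":0.005,"x":0,"y":0,"z":0.004,"rx":0,"ry":0,"rz":0},{"fingers":0.005,"x":0,"y":0,"z":0.004,"rx":0,"ry":0,"rz":0},{"fingers":0.005,"x":0,"y":0,"z":0.003,"rx":0,"ry":0,"rz":0},{"fingers":0.005,"x":0,"y":0,"z":0,"rx":0,"ry":0,"rz":0},{"fingers":0.005,"x":0,"y":0,"z":0,"rx":0,"ry":0,"rz":0}]';python3 -c "
from h import *
go(.585,.0358,.0487,74.4)"
```

```text
clock: 21.68
tcp_pos: [0.5853, 0.0356, 0.0494]
orientation: [2.501, 1.901, 0.0]
contact_force: [0.7, -0.2, -1.1]
grip_width: 0.0123
gripper_force: 48.9
tcp [0.5853 0.0356 0.0494] yaw 74.46 tilt [ 0.  0. -1.] shift now mm [ 0.1 -0.3  0.7] t 21.675
 rotvec tool deg [ 0.01 -0.    0.06]  shift if turned first [ 0.1 -0.3  0.7]
```

```bash
python3 -m jog '[{"fingers":0.005,"x":0,"y":0.004,"z":0.0005,"rx":0,"ry":0,"rz":0},{"fingers":0.005,"x":0,"y":0.004,"z":0,"rx":0,"ry":0,"rz":0},{"fingers":0.005,"x":0,"y":0.004,"z":0,"rx":0,"ry":0,"rz":0},{"fingers":0.005,"x":0,"y":0.004,"z":0,"rx":0,"ry":0,"rz":0},{"fingers":0.005,"x":0,"y":0.004,"z":0,"rx":0,"ry":0,"rz":0},{"fingers":0.005,"x":0,"y":0.004,"z":0,"rx":0,"ry":0,"rz":0}]';python3 -c "
from h import *
go(.6278,.0238,.0487,74.4)"
```

```text
clock: 22.42
tcp_pos: [0.6086, 0.0291, 0.0488]
orientation: [2.501, 1.901, -0.0]
contact_force: [0.0, 0.6, -1.3]
grip_width: 0.0122
gripper_force: 48.9
tcp [0.6086 0.0291 0.0488] yaw 74.46 tilt [ 0. -0. -1.] shift now mm [ 0.  19.9  0.1] t 22.425
 rotvec tool deg [0.   0.   0.06]  shift if turned first [ 0.1 19.9  0.1]
```

```bash
python3 -m jog '[{"fingers":0.005,"x":0,"y":0.004,"z":0,"rx":0,"ry":0,"rz":0},{"fingers":0.005,"x":0,"y":0.004,"z":0,"rx":0,"ry":0,"rz":0},{"fingers":0.005,"x":0,"y":0.004,"z":0,"rx":0,"ry":0,"rz":0},{"fingers":0.005,"x":0,"y":0.004,"z":0,"rx":0,"ry":0,"rz":0},{"fingers":0.005,"x":0,"y":0.004,"z":0,"rx":0,"ry":0,"rz":0},{"fingers":0.005,"x":0,"y":0,"z":0,"rx":0,"ry":0,"rz":0},{"fingers":0.005,"x":0,"y":0,"z":0,"rx":0,"ry":0,"rz":0}]';python3 -c "
from h import *
go(.6283-.0269,.0237-.0963,.0487,74.4)"
```

```text
clock: 23.3
tcp_pos: [0.6275, 0.0239, 0.0488]
orientation: [-2.501, -1.901, 0.0]
contact_force: [-0.3, 0.2, -0.4]
grip_width: 0.0116
gripper_force: 48.9
tcp [0.6275 0.0239 0.0488] yaw 74.46 tilt [-0.  0. -1.] shift now mm [-100.     0.7    0.1] t 23.3
 rotvec tool deg [-0.01  0.    0.06]  shift if turned first [-100.     0.8    0.1]
```

```bash
python3 -m jog '[{"fingers":0.005,"x":-0.004,"y":0.0006,"z":0,"rx":0,"ry":0,"rz":0},{"fingers":0.005,"x":-0.004,"y":0,"z":0,"rx":0,"ry":0,"rz":0},{"fingers":0.005,"x":-0.004,"y":0,"z":0,"rx":0,"ry":0,"rz":0},{"fingers":0.005,"x":-0.004,"y":0,"z":0,"rx":0,"ry":0,"rz":0},{"fingers":0.005,"x":-0.004,"y":0,"z":0,"rx":0,"ry":0,"rz":0},{"fingers":0.005,"x":-0.004,"y":0,"z":0,"rx":0,"ry":0,"rz":0},{"fingers":0.005,"x":-0.004,"y":0,"z":0,"rx":0,"ry":0,"rz":0},{"fingers":0.005,"x":-0.004,"y":0,"z":0,"rx":0,"ry":0,"rz":0}]';python3 -m jog '[{"fingers":0.005,"x":-0.004,"y":0,"z":0,"rx":0,"ry":0,"rz":0},{"fingers":0.005,"x":-0.004,"y":0,"z":0,"rx":0,"ry":0,"rz":0},{"fingers":0.005,"x":-0.004,"y":0,"z":0,"rx":0,"ry":0,"rz":0},{"fingers":0.005,"x":-0.004,"y":0,"z":0,"rx":0,"ry":0,"rz":0}]';python3 -c "
from h import *
go(.6283-.0269,.0237-.0963,.0487,74.4)"
```

```text
clock: 24.3
tcp_pos: [0.6195, -0.0074, 0.0488]
orientation: [2.501, 1.901, -0.0]
contact_force: [-0.3, -0.0, -1.1]
grip_width: 0.0119
gripper_force: 48.9
clock: 24.8
tcp_pos: [0.6152, -0.0228, 0.0488]
orientation: [2.501, 1.901, 0.0]
contact_force: [0.4, -0.4, -0.5]
grip_width: 0.0121
gripper_force: 48.9
tcp [ 0.6152 -0.0228  0.0488] yaw 74.46 tilt [ 0. -0. -1.] shift now mm [-51.6   0.    0.1] t 24.8
 rotvec tool deg [0.   0.   0.06]  shift if turned first [-51.6   0.1   0.1]
```

```bash
python3 -m jog '[{"fingers":0.005,"x":-0.004,"y":0,"z":0,"rx":0,"ry":0,"rz":0},{"fingers":0.005,"x":-0.004,"y":0,"z":0,"rx":0,"ry":0,"rz":0},{"fingers":0.005,"x":-0.004,"y":0,"z":0,"rx":0,"ry":0,"rz":0},{"fingers":0.005,"x":-0.004,"y":0,"z":0,"rx":0,"ry":0,"rz":0},{"fingers":0.005,"x":-0.004,"y":0,"z":0,"rx":0,"ry":0,"rz":0},{"fingers":0.005,"x":-0.004,"y":0,"z":0,"rx":0,"ry":0,"rz":0},{"fingers":0.005,"x":-0.004,"y":0,"z":0,"rx":0,"ry":0,"rz":0},{"fingers":0.005,"x":-0.004,"y":0,"z":0,"rx":0,"ry":0,"rz":0}]';python3 -m jog '[{"fingers":0.005,"x":-0.004,"y":0,"z":0,"rx":0,"ry":0,"rz":0},{"fingers":0.005,"x":-0.004,"y":0,"z":0,"rx":0,"ry":0,"rz":0},{"fingers":0.005,"x":-0.004,"y":0,"z":0,"rx":0,"ry":0,"rz":0},{"fingers":0.005,"x":-0.004,"y":0,"z":0,"rx":0,"ry":0,"rz":0},{"fingers":0.005,"x":-0.004,"y":0,"z":0,"rx":0,"ry":0,"rz":0},{"fingers":0.005,"x":0,"y":0,"z":0,"rx":0,"ry":0,"rz":0},{"fingers":0.005,"x":0,"y":0,"z":0,"rx":0,"ry":0,"rz":0}]';python3 - <<'E'
from h import *
go(.5522-.05*.963+.022*.269,-.0817+.05*.269+.022*.963,.0487,74.4)
p,d=r.grab_frame("scene");print([np.round(q["xyz"],4).tolist() for q in r.landmark_of("probe_tip","scene")[:2]])
cv2.imwrite("pics/u.png",cv2.resize(p[110:250,260:420,::-1],None,fx=4.2,fy=4.2,interpolation=cv2.INTER_CUBIC))
E
```

```text
clock: 25.8
tcp_pos: [0.6067, -0.0536, 0.0488]
orientation: [2.501, 1.901, 0.0]
contact_force: [0.9, 0.3, -0.5]
grip_width: 0.0118
gripper_force: 48.9
clock: 26.68
tcp_pos: [0.6014, -0.0725, 0.0488]
orientation: [-2.501, -1.901, -0.0]
contact_force: [-0.1, 0.0, -0.6]
grip_width: 0.0119
gripper_force: 48.9
tcp [ 0.6014 -0.0725  0.0488] yaw 74.47 tilt [ 0.  0. -1.] shift now mm [  0.  -94.9   0.1] t 26.675
 rotvec tool deg [ 0.   -0.01  0.07]  shift if turned first [ -0.1 -94.9   0.1]
[[0.5814, -0.1411, 0.0203], [0.5515, -0.0841, 0.0012]]
```

View pics/u.png

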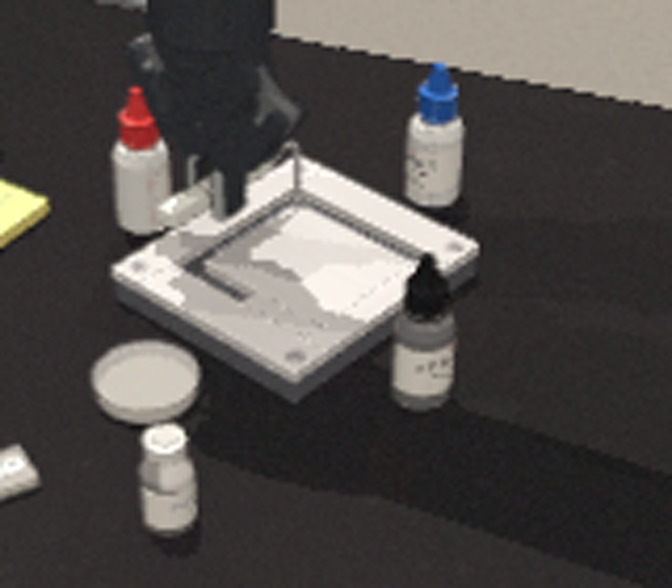

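The tip sits in the far corner of the channel at about (296,200), and the network puts it within 1.5 mm of ch5. The long leg is next.

```bash
python3 -m jog '[{"fingers":0.005,"x":0,"y":-0.004,"z":0,"rx":0,"ry":0,"rz":0},{"fingers":0.005,"x":0,"y":-0.004,"z":0,"rx":0,"ry":0,"rz":0},{"fingers":0.005,"x":0,"y":-0.004,"z":0,"rx":0,"ry":0,"rz":0},{"fingers":0.005,"x":0,"y":-0.004,"z":0,"rx":0,"ry":0,"rz":0},{"fingers":0.005,"x":0,"y":-0.004,"z":0,"rx":0,"ry":0,"rz":0},{"fingers":0.005,"x":0,"y":-0.004,"z":0,"rx":0,"ry":0,"rz":0},{"fingers":0.005,"x":0,"y":-0.004,"z":0,"rx":0,"ry":0,"rz":0},{"fingers":0.005,"x":0,"y":-0.004,"z":0,"rx":0,"ry":0,"rz":0}]';python3 -m jog '[{"fingers":0.005,"x":0,"y":-0.004,"z":0,"rx":0,"ry":0,"rz":0},{"fingers":0.005,"x":0,"y":-0.004,"z":0,"rx":0,"ry":0,"rz":0},{"fingers":0.005,"x":0,"y":-0.004,"z":0,"rx":0,"ry":0,"rz":0},{"fingers":0.005,"x":0,"y":-0.004,"z":0,"rx":0,"ry":0,"rz":0},{"fingers":0.005,"x":0,"y":-0.004,"z":0,"rx":0,"ry":0,"rz":0},{"fingers":0.005,"x":0,"y":-0.004,"z":0,"rx":0,"ry":0,"rz":0},{"fingers":0.005,"x":0,"y":-0.004,"z":0,"rx":0,"ry":0,"rz":0},{"fingers":0.005,"x":0,"y":-0.004,"z":0,"rx":0,"ry":0,"rz":0}]';python3 -c "
from h import *
go(.5522-.05*.963+.022*.269,-.0817+.05*.269+.022*.963,.0487,74.4)"
```

```text
clock: 27.78
tcp_pos: [0.5703, -0.064, 0.0488]
orientation: [2.501, 1.901, 0.0]
contact_force: [-0.2, 1.1, -0.5]
grip_width: 0.012
gripper_force: 48.9
clock: 28.78
tcp_pos: [0.5395, -0.0555, 0.0488]
orientation: [2.501, 1.901, 0.0]
contact_force: [-0.2, -1.1, -0.3]
grip_width: 0.0118
gripper_force: 48.9
tcp [ 0.5395 -0.0555  0.0488] yaw 74.46 tilt [ 0. -0. -1.] shift now mm [  0.2 -30.7   0.1] t 28.775
 rotvec tool deg [0.   0.   0.06]  shift if turned first [  0.2 -30.7   0.1]
```

Finish the leg (31 mm), pause, then lift out.

```bash
python3 -m jog '[{"fingers":0.005,"x":0,"y":-0.004,"z":0,"rx":0,"ry":0,"rz":0},{"fingers":0.005,"x":0,"y":-0.004,"z":0,"rx":0,"ry":0,"rz":0},{"fingers":0.005,"x":0,"y":-0.004,"z":0,"rx":0,"ry":0,"rz":0},{"fingers":0.005,"x":0,"y":-0.004,"z":0,"rx":0,"ry":0,"rz":0},{"fingers":0.005,"x":0,"y":-0.004,"z":0,"rx":0,"ry":0,"rz":0},{"fingers":0.005,"x":0,"y":-0.004,"z":0,"rx":0,"ry":0,"rz":0},{"fingers":0.005,"x":0,"y":-0.004,"z":0,"rx":0,"ry":0,"rz":0},{"fingers":0.005,"x":0,"y":-0.003,"z":0,"rx":0,"ry":0,"rz":0}]';python3 -m jog '[{"fingers":0.005,"x":0,"y":0,"z":0,"rx":0,"ry":0,"rz":0},{"fingers":0.005,"x":0,"y":0,"z":0,"rx":0,"ry":0,"rz":0},{"fingers":0.005,"x":0,"y":0,"z":0,"rx":0,"ry":0,"rz":0}]';python3 - <<'E'
from h import *
go(.5522-.05*.963+.022*.269,-.0817+.05*.269+.022*.963,.0487,74.4)
p,d=r.grab_frame("scene");print("want",(.4906,-.1164),[np.round(q["xyz"],4).tolist() for q in r.landmark_of("probe_tip","scene")[:2]])
E
```

```text
clock: 29.78
tcp_pos: [0.5095, -0.0472, 0.0488]
orientation: [-2.501, -1.901, 0.0]
contact_force: [-0.3, 0.4, -0.5]
grip_width: 0.0119
gripper_force: 48.9
clock: 30.15
tcp_pos: [0.51, -0.0473, 0.0488]
orientation: [2.501, 1.901, 0.0]
contact_force: [-0.7, 0.4, -0.6]
grip_width: 0.0124
gripper_force: 48.9
tcp [ 0.51   -0.0473  0.0488] yaw 74.46 tilt [ 0.  0. -1.] shift now mm [ 0.2 -0.1  0.1] t 30.15
 rotvec tool deg [ 0.01 -0.    0.06]  shift if turned first [ 0.2 -0.1  0.1]
want (0.4906, -0.1164) [[0.4892, -0.116, 0.019]]
```

```bash
python3 -m jog '[{"fingers":0.005,"x":0,"y":0,"z":-0.01,"rx":0,"ry":0,"rz":0},{"fingers":0.005,"x":0,"y":0,"z":-0.025,"rx":0,"ry":0,"rz":0},{"fingers":0.005,"x":0,"y":0,"z":-0.04,"rx":0,"ry":0,"rz":0},{"fingers":0.005,"x":0,"y":0,"z":-0.045,"rx":0,"ry":0,"rz":0},{"fingers":0.005,"x":0.0435,"y":-0.0202,"z":0,"rx":0,"ry":0,"rz":0},{"fingers":0.005,"x":0.0435,"y":-0.0202,"z":0,"rx":0,"ry":0,"rz":0},{"fingers":0.005,"x":0.0435,"y":-0.0202,"z":0,"rx":0,"ry":0,"rz":0},{"fingers":0.005,"x":0.0435,"y":-0.0202,"z":0,"rx":0,"ry":0,"rz":0}]';python3 -m jog '[{"fingers":0.005,"x":0.0435,"y":-0.0202,"z":0,"rx":0,"ry":0,"rz":0},{"fingers":0.005,"x":0.0435,"y":-0.0202,"z":0,"rx":0,"ry":0,"rz":0},{"fingers":0.005,"x":0.0435,"y":-0.0202,"z":0,"rx":0,"ry":0,"rz":0},{"fingers":0.005,"x":0,"y":0,"z":0,"rx":0,"ry":0,"rz":-10.2},{"fingers":0.005,"x":0,"y":0,"z":0,"rx":0,"ry":0,"rz":-10.2},{"fingers":0.005,"x":0,"y":0,"z":0,"rx":0,"ry":0,"rz":-10.2},{"fingers":0.005,"x":0,"y":0,"z":0,"rx":0,"ry":0,"rz":-10.2},{"fingers":0.005,"x":0,"y":0,"z":0,"rx":0,"ry":0,"rz":-10.2}]'; python3 -m jog '[{"fingers":0.005,"x":0,"y":0,"z":0,"rx":0,"ry":0,"rz":-10.2},{"fingers":0.005,"x":0,"y":0,"z":0,"rx":0,"ry":0,"rz":-10.2},{"fingers":0.005,"x":0,"y":0,"z":0,"rx":0,"ry":0,"rz":-10.2},{"fingers":0.005,"x":0,"y":0,"z":0,"rx":0,"ry":0,"rz":-10.2},{"fingers":0.005,"x":0,"y":0,"z":0,"rx":0,"ry":0,"rz":-10.2},{"fingers":0.005,"x":0,"y":0,"z":0,"rx":0,"ry":0,"rz":-10.2},{"fingers":0.005,"x":0,"y":0,"z":0,"rx":0,"ry":0,"rz":-10.2},{"fingers":0.005,"x":0,"y":0,"z":0,"rx":0,"ry":0,"rz":-10.2}]';python3 -c "
from h import *
go(.4557,.2839,.09,208);print(r.get_obs()['joints'].round(2))"
```

```text
clock: 31.25
tcp_pos: [0.4783, 0.1435, 0.1697]
orientation: [2.501, 1.9, 0.001]
contact_force: [0.7, 0.0, -1.2]
grip_width: 0.0119
gripper_force: 49.0
clock: 32.25
tcp_pos: [0.4552, 0.2839, 0.1694]
orientation: [1.431, 2.796, 0.0]
contact_force: [0.5, -0.2, -1.2]
grip_width: 0.0118
gripper_force: 48.9
clock: 33.25
tcp_pos: [0.4554, 0.2837, 0.1694]
orientation: [-0.743, 3.052, -0.001]
contact_force: [-0.6, -0.3, -0.3]
grip_width: 0.0119
gripper_force: 48.9
tcp [0.4554 0.2837 0.1694] yaw -152.62 tilt [ 0.001 -0.001 -1.   ] shift now mm [-0.3  0.  79.4] t 33.25
 rotvec tool deg [-0.05  0.02 -0.62]  shift if turned first [-0.4 -0.  79.4]
[ 0.19  0.58 -1.15  1.9   0.61  1.07  0.84]
```

```bash
python3 -m jog '[{"fingers":0.005,"x":-0.0003,"y":0,"z":0.03,"rx":0,"ry":0,"rz":-0.6},{"fingers":0.005,"x":0,"y":0,"z":0.03,"rx":0,"ry":0,"rz":0},{"fingers":0.005,"x":0,"y":0,"z":0.02,"rx":0,"ry":0,"rz":0},{"fingers":0.005,"x":0,"y":0,"z":0.01,"rx":0,"ry":0,"rz":0},{"fingers":0.005,"x":0,"y":0,"z":0,"rx":0,"ry":0,"rz":0},{"fingers":0.005,"x":0,"y":0,"z":0,"rx":0,"ry":0,"rz":0}]';python3 -c "
from h import *
go(.4557,.2839,.0505,208)"
```

```text
clock: 34.0
tcp_pos: [0.4559, 0.2847, 0.0797]
orientation: [-0.751, 3.049, 0.001]
contact_force: [-0.0, -0.0, 0.1]
grip_width: 0.0118
gripper_force: 49.0
tcp [0.4559 0.2847 0.0797] yaw -152.33 tilt [ 0.001  0.001 -1.   ] shift now mm [ 0.6 -0.7 29.2] t 34.0
 rotvec tool deg [ 0.01  0.08 -0.33]  shift if turned first [ 0.6 -0.6 29.2]
```

```bash
python3 -m jog '[{"fingers":0.005,"x":0.0005,"y":-0.0006,"z":0.006,"rx":0,"ry":0,"rz":-0.3},{"fingers":0.005,"x":0,"y":0,"z":0.006,"rx":0,"ry":0,"rz":0},{"fingers":0.005,"x":0,"y":0,"z":0.006,"rx":0,"ry":0,"rz":0},{"fingers":0.005,"x":0,"y":0,"z":0.005,"rx":0,"ry":0,"rz":0},{"fingers":0.005,"x":0,"y":0,"z":0.003,"rx":0,"ry":0,"rz":0},{"fingers":0.005,"x":0,"y":0,"z":0.002,"rx":0,"ry":0,"rz":0},{"fingers":0.005,"x":0,"y":0,"z":0,"rx":0,"ry":0,"rz":0}]';python3 -c "
from h import *
go(.4557,.2839,.0505,208)"
```

```text
clock: 34.88
tcp_pos: [0.4553, 0.2834, 0.0507]
orientation: [0.759, -3.048, 0.0]
contact_force: [0.6, 0.4, -1.2]
grip_width: 0.0119
gripper_force: 49.0
tcp [0.4553 0.2834 0.0507] yaw -152.04 tilt [-0. -0. -1.] shift now mm [-0.6  0.3  0.2] t 34.875
 rotvec tool deg [-0.   -0.01 -0.04]  shift if turned first [-0.6  0.3  0.2]
```

Seated within 0.6 mm of the grasp pose, so I'll release gently and rise.

```bash
python3 -m jog '[{"fingers":0.005,"x":-0.0003,"y":0.0003,"z":0.0005,"rx":0,"ry":0,"rz":0},{"fingers":0.015,"x":0,"y":0,"z":0,"rx":0,"ry":0,"rz":0},{"fingers":0.025,"x":0,"y":0,"z":0,"rx":0,"ry":0,"rz":0},{"fingers":0.045,"x":0,"y":0,"z":0,"rx":0,"ry":0,"rz":0},{"fingers":0.045,"x":0,"y":0,"z":0,"rx":0,"ry":0,"rz":0},{"fingers":0.045,"x":0,"y":0,"z":-0.02,"rx":0,"ry":0,"rz":0},{"fingers":0.045,"x":0,"y":0,"z":-0.04,"rx":0,"ry":0,"rz":0},{"fingers":0.045,"x":0,"y":0,"z":-0.05,"rx":0,"ry":0,"rz":0}]';python3 -m jog '[{"fingers":0.045,"x":0,"y":0,"z":-0.05,"rx":0,"ry":0,"rz":0},{"fingers":0.045,"x":0,"y":0,"z":0,"rx":0,"ry":0,"rz":0},{"fingers":0.045,"x":0,"y":0,"z":0,"rx":0,"ry":0,"rz":0},{"fingers":0.045,"x":0,"y":0,"z":0,"rx":0,"ry":0,"rz":0}]';python3 - <<'E'
from h import *
p,d=r.grab_frame("scene")
for n in("probe","probe_tip","rest_seat"):print(n,[np.round(q["xyz"],4).tolist() for q in r.landmark_of(n,"scene")[:2]])
cv2.imwrite("pics/v.png",cv2.resize(p[110:340,200:460,::-1],None,fx=2.6,fy=2.6,interpolation=cv2.INTER_CUBIC))
E
```

```text
clock: 35.88
tcp_pos: [0.4549, 0.2838, 0.1621]
orientation: [0.76, -3.047, -0.0]
contact_force: [0.6, -0.0, 0.8]
grip_width: 0.045
gripper_force: 0.0
clock: 36.38
tcp_pos: [0.4549, 0.2832, 0.2094]
orientation: [0.759, -3.047, 0.001]
contact_force: [-0.3, -0.3, -1.3]
grip_width: 0.0449
gripper_force: 0.0
probe [[0.4543, 0.284, 0.0655], [0.5513, -0.0832, 0.0017]]
probe_tip [[0.5191, 0.3201, 0.0177], [0.5223, 0.1266, 0.0043]]
rest_seat [[0.4551, 0.2798, 0.0672]]
```

View pics/v.png

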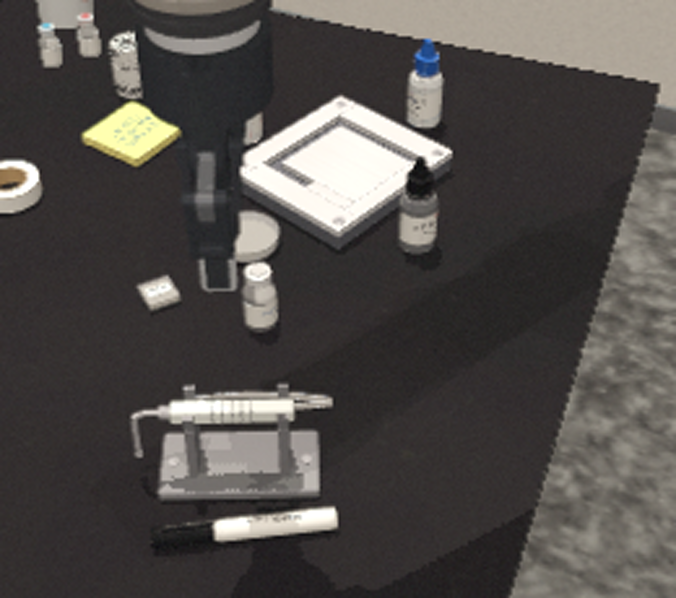

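The probe lies in both saddles at about (232,410), the vial stands at (260,298), the box is flat at (158,292), and the bystanders are where they were.

```bash
python3 -c "
from bench import r
print(r.hand_in())"
```

```text
the job is handed in; nothing more can be done
None
```

The job is handed in at about 36 s: the vial and coverslip box stand on the table, the ball tip ran the whole channel from ch0 to ch8, and the probe is back in both saddles; the hand-in returned no verdict.

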